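# Fish the highlighter out from under the desk riser

### The arm

A 6-joint arm with a two-finger parallel gripper is mounted at the origin on the work surface; the furniture and walls round the work are solid. World frame = base frame: x ahead of the robot, y to its left, z up, the work surface at z = 0. Lengths are in mm, angles in rad, forces in N, time in s.
With the tool pointing down it reaches from about 325 to 875 mm from the base axis. Payload 4.4 kg.
Tool frame: the origin (TCP) lies on the centre line of the jaws, within the pads' length; the fingertips stand 11 mm ahead of it and the grasp point (between the pads) lies 8 mm behind it; z points along the fingers, y is the line along which they close (so a half turn about z gives the same grasp; the last joint's range is limited). The gripper opens to 85 mm and grips with 20 to 120 N. Pads are 22 mm wide; open, the fingers measure 114 mm over their backs; the gripper's body (76 mm by 85 mm) begins 54 mm behind the grasp point. The pads swing forward as they close: fully open they stand 13 mm farther back than shut.
Start: joints at [-1.323, 0.207, 1.542, -0, 1.393, -0.15], TCP at [223.268, -529.886, 242.282] pointing down, gripper open.
Joint ranges: [-2.73, 2.73], [-0.86, 2.22], [0.23, 2.46], [-1.11, 4.25], [0.08, 2.63], [-2.82, 2.82]. Speed limits (rad/s): [2.79, 2.79, 3.14, 3.14, 3.14, 3.14].

### API

Orientations are given as a rotation vector (axis times angle).
In Python, from workcell import manip gives the robot as it stands.
- The arm moves only by the tool servo_tool, never from a script. Its argument "moves" is text: rows parted by semicolons, each of 7 numbers parted by spaces: the closure, from 0 (fully open) to 1 (shut), then the shift along the world's x, y, z in m, then the turn, a rotation vector about the world's x, y, z in rad. In form: jaw tx ty tz rx ry rz; .... A call has 1 to 20 rows; each row shifts and turns the commanded pose from where the row before left it; what a row does not reach is not made up. A row lasts 1/8 s, in which the tool goes at most 62.5 mm and 10.7 degrees, less where a joint would pass 70% of its speed; a pose out of reach is approached as far as the arm can. A call with a gripper value outside its range is refused whole. The fingers move at their own pace and stop on an object; the grip force is fixed at half the most. Time passes only in rows, so rows that do not move let the fingers close. It gives the time, the measured TCP pose, the force, the opening and the grip force at its end, in the units of the state.
- manip.read_state(): the state, without advancing time (a new reading comes with each control period).
- manip.read_camera(name): name is "scene" or "side" or "wrist"; returns the picture (480x640x3 uint8, blue, green, red); there is no depth.
- manip.camera_model(name): a dict with "fx", "fy", "cx", "cy" (pixels), "extrinsics" (4x4, takes a point from world to camera coordinates). Camera axes: x right, y up, looking along -z (the intrinsics and any distortion apply to the point x, -y, -z); pixel columns grow to the right and rows downward; lengths in mm; the calibration is good to about 2 mm. A picture is of the moment at which its call begins: read the wrist's pose just before it. camera_model takes no time and is no camera call; for the wrist camera it gives the pose at the moment of the call.
- manip.sign_off(): hands the job in; it is judged then, once.
The state is a dict: "t": time; "joint_positions": joint angles; "joint_vel": joint speeds; "joint_torque": joint torques, N m; "ee_pos": TCP position; "eef_rot": TCP orientation; "wrist_force": force on the tool from outside, world axes, zero at the start; "ft_torque": the same for the moment, N m; "finger_gap": finger opening in mm; "finger_force": force on a finger pad.
Only numpy, scipy, OpenCV 4.12 (cv2) and the standard library are available. Lean on these libraries where they do the work, as an engineer would, in place of code of your own. Each camera call takes 0.05 s, during which the arm holds its last target. There are 200 camera calls.

### The job

The yellow highlighter has slid under the clear-topped desk riser, where a hand does not fit. Take the bent rod by its orange handle, reach in through the riser's open side, get the crook behind the highlighter and draw the highlighter wholly out onto the open desk, never touching it with the gripper itself. Then bring the whole rod clear of the riser too, set it down on the desk standing on its handle foot, and leave the mug, stapler and tape dispenser where they are.

Things in the scene. Friction and masses are not known exactly. Their poses are not given: they have to be found in the camera images.
- riser: Fixed desk riser, clear acrylic top (8 mm) on two pale wooden side panels: 360 mm long (its x), 240 mm deep (its y), 70 mm high, 62 mm free beneath. Origin: centre of its footprint at desk height. Its y axis points roughly to the robot's left. Inside, x runs from -158 to +158 mm; a rail 47 mm high closes the back at y = +105 mm; the -y side is open. White flask and black box fixed on its top.
- riser_edge (a point): Middle of the riser's open side, at desk height: y = -120 mm in the riser's frame; same axes. Nothing blocks this side below the 62 mm high underside of the top.
- highlighter_center (a point): Yellow highlighter pen lying on the desk under the riser, 112 mm long (its y axis), 18 mm wide (x) and 15 mm high, about 30 g; it slides on the desk and does not roll. This point is its centre, 7.5 mm above the desk. Its y axis lies within about 18 degrees of the riser's y axis; its near end starts 10 to 50 mm inside the open edge.
- highlighter_far (a point): The highlighter's end in its +y direction, the far end deep under the riser at the start; 56 mm from its centre.
- highlighter_near (a point): The highlighter's end in its -y direction, the end next to the riser's open edge at the start; 56 mm from its centre.
- hook: Bent dark steel rod tool, 180 g, standing loose on the desk before the riser's open side. Origin: underside of its upright orange handle. From the handle the 9 mm round shank runs along the tool's +y at x = 0 (axis 4.5 mm up); at y = 260 mm it bends to +x for 90 mm, then 28 mm back, so the crook is 81 mm wide inside and opens towards the handle. It stands upright by itself.
- hook_grip (a point): Where to grip the hook: on the handle's axis, 60 mm above its underside. The handle is a flat slab 18 mm thick (tool x), 36 mm wide (tool y), rising to 87 mm, on a foot 44 x 56 x 10 mm; pinch it from above across the 18 mm.
- hook_bend (a point): Middle of the hook's crossbar, at (45, 260, 4.5) mm in the tool's frame: the part that goes behind the highlighter.
- mug: Bystander: sage green mug, 84 x 123 x 91 mm with its handle; origin at the centre of its underside. Loose, leave it where it is.
- stapler: Bystander: grey-green stapler, 34 x 136 x 40 mm; origin at the centre of its underside. Loose, leave it where it is.
- tape_dispenser: Bystander: black tape dispenser, 52 x 127 x 66 mm; origin at the centre of its underside. Loose, leave it where it is.

How it is judged (in metres and radians):
On the way, in this order (a step that is already met when the one before it is completed fails the run):
1. the hook's crossbar is under the riser, at least 30 mm inside its open edge (y of hook_bend in the frame of riser above -0.09 m and height (world z) of hook_bend below 0.062 m), for 0.1 s.
2. the highlighter is wholly out past the riser's open edge (y of each of highlighter_far, highlighter_near in the frame of riser below -0.12 m), for 0.1 s.
At the end, for the whole second after the job is handed in: Both ends of the highlighter are out past the riser's open edge, the highlighter lies on the desk (centre under 30 mm up); the hook's crossbar is out past that edge too, and the hook stands on the desk on its foot (grip point 50 to 70 mm up, tilted less than 0.2 rad), at rest (all of step 2 and height (world z) of highlighter_center between 0 and 0.03 m and y of hook_bend in the frame of riser below -0.12 m and height (world z) of hook_grip between 0.05 and 0.07 m and angle between hook's own z axis and vertical below 0.2 rad and linear speed of hook below 0.02 m/s); the robot touches nothing.
It fails at once if the gripper's fingers or the arm touch the highlighter (over 0.5 N) (contact force between any of the fingers, the arm and highlighter above 0.5 N).
It fails at once if the mug is shifted by more than 30 mm (distance of mug from where it was at the start of the episode above 0.03 m).
It fails at once if the stapler is shifted by more than 30 mm (distance of stapler from where it was at the start of the episode above 0.03 m).
It fails at once if the tape dispenser is shifted by more than 30 mm (distance of tape_dispenser from where it was at the start of the episode above 0.03 m).
It also fails if it takes over 38 s, if anything falls off the work surface, if the arm or the gripper's body presses on something with over 40 N, if the wrist force passes 120 N, or if a joint passes its speed limit or range.

## Working session

There is one attempt and no reset: what is moved stays moved. The work goes in short steps, Python scripts to look and compute and a tool call to move; the robot and the scene stay as the last step left them, time stands still between calls to the robot, and variables do not carry over. Pictures are saved under pics/ and viewed, at most 10 in all, crops included, and the job is handed in when it is done.

Besides the shell and the picture viewer there is one more tool, called after "Emit:" by a JSON object that holds its "op" and its "data". servo_tool: Moves the arm, as the interface text tells. Its arguments: {"type":"object","properties":{"moves":{"type":"string"}},"required":["moves"]}

```bash
mkdir -p pics; cat > h.py <<'E'
import numpy as np, cv2
from workcell import manip
def ray(m,u,v):
    E=np.array(m["extrinsics"]);R=E[:3,:3];t=E[:3,3]
    d=R.T@np.array([(u-m["cx"])/m["fx"],-(v-m["cy"])/m["fy"],-1.0]);return -R.T@t,d
def onz(m,u,v,z):
    c,d=ray(m,u,v);return c+d*(z-c[2])/d[2]
def proj(m,p):
    E=np.array(m["extrinsics"]);q=E[:3,:3]@np.array(p)+E[:3,3]
    return m["cx"]+m["fx"]*q[0]/-q[2],m["cy"]-m["fy"]*q[1]/-q[2]
E
python3 - <<'E'
from h import *
for n in("scene","side"):
    im=manip.read_camera(n);cv2.imwrite(f"pics/{n}0.png",im)
    m=manip.camera_model(n);print(n,{k:v for k,v in m.items() if k!="extrinsics"},ray(m,m["cx"],m["cy"]))
print(manip.read_state())
E
```

```text
scene {'fx': 532.7976094638806, 'fy': 532.7976094638806, 'cx': 324.87905207538137, 'cy': 240.1076557479308} (array([-335.14725888, -999.49474497,  728.07738968]), array([ 0.57310778,  0.68021632, -0.45700463]))
side {'fx': 486.47707370148754, 'fy': 486.47707370148754, 'cx': 320.54765570195804, 'cy': 247.98960743024548} (array([ 267.38401471, -947.17878343,  626.9973771 ]), array([ 0.19747776,  0.85314651, -0.48284943]))
{'t': 0.1, 'joint_positions': array([-1.32248759e+00,  2.07380687e-01,  1.54282548e+00, -1.15026980e-05,
        1.39348228e+00, -1.50484780e-01]), 'joint_vel': array([ 4.74641779e-05, -4.31247053e-04, -2.29757279e-03, -4.93395006e-04,
       -2.83580282e-04,  6.90544930e-04]), 'joint_torque': array([-1.04226729e-03, -3.84094191e+01, -2.92549181e+01, -1.35245677e-04,
        4.87347119e-03,  1.05715108e-05]), 'ee_pos': array([ 223.10630293, -529.23323857,  241.20894996]), 'eef_rot': array([-3.07729399e+00, -6.21869251e-01,  1.78599024e-04]), 'wrist_force': array([-0.3339059 ,  0.4951247 ,  0.03274716]), 'ft_torque': array([-0.02553803,  0.00326232,  0.02367354]), 'finger_force': 0.0, 'finger_gap': 85.4569138643179}
```

View pics/scene0.png

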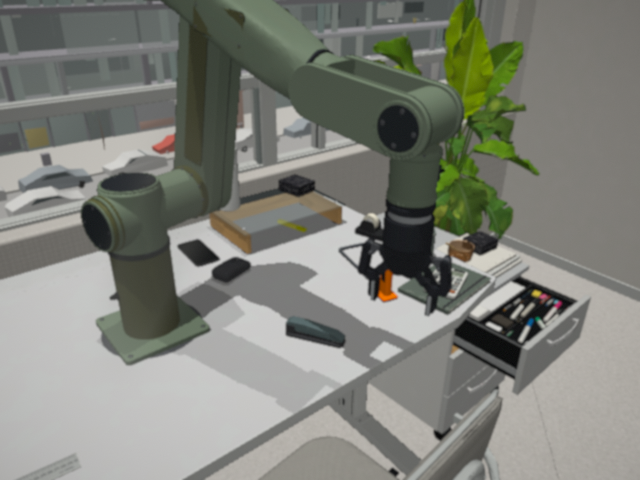

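View pics/side0.png

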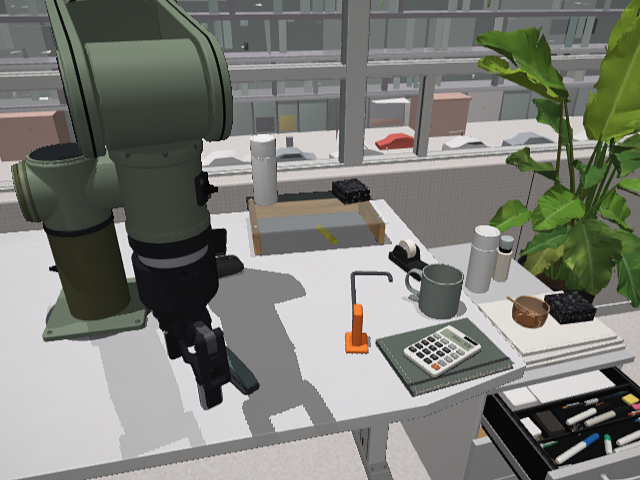

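Scene view: the riser is at about (280,220), with the yellow pen at (295,225); the gripper covers part of the hook. Side view: the hook stands with its handle at (357,330), its crook at about (352–392,275) opening right/near, the riser at (250–385, 200–255), the pen at (327,234), the mug at (440,290) and the tape at (405,255).

```bash
python3 - <<'E'
from h import *
im=cv2.imread("pics/side0.png");m=manip.camera_model("side")
c=cv2.resize(im[180:365,230:450],None,fx=3.2,fy=3.2,interpolation=cv2.INTER_CUBIC);cv2.imwrite("pics/crop.png",c)
hsv=cv2.cvtColor(im,cv2.COLOR_BGR2HSV)
def mask(lo,hi,box):
    k=cv2.inRange(hsv,lo,hi);z=np.zeros_like(k);x0,y0,x1,y1=box;z[y0:y1,x0:x1]=k[y0:y1,x0:x1];return z
o=mask((5,150,100),(18,255,255),(330,290,380,365));ys,xs=np.nonzero(o);print("orange",xs.min(),xs.max(),ys.min(),ys.max())
for r in range(ys.min(),ys.max()+1,4): print(r,xs[ys==r].min(),xs[ys==r].max(),end=" | ")
y=mask((24,90,60),(36,255,255),(300,215,350,250));ys,xs=np.nonzero(y);print("\nyellow",len(xs),xs.min(),xs.max(),ys.min(),ys.max(),cv2.minAreaRect(np.c_[xs,ys].astype(np.float32)))
for i in (ys.argmin(),ys.argmax()): print(xs[i],ys[i],onz(m,xs[i],ys[i],7.5))
w=mask((8,60,80),(22,200,255),(240,190,395,260));ys,xs=np.nonzero(w)
for r in range(192,260,3):
    s=xs[ys==r]; print(r,(s.min(),s.max(),len(s)) if len(s) else 0,end=" ")
E
```

```text
orange 345 367 304 352
304 354 359 | 308 353 361 | 312 353 362 | 316 354 362 | 320 353 362 | 324 353 361 | 328 352 361 | 332 352 361 | 336 345 366 | 340 345 366 | 344 345 367 | 348 345 367 | 352 347 367 | 
yellow 156 316 338 225 244 ((326.77349853515625, 234.19613647460938), (26.981576919555664, 6.243670463562012), 41.987213134765625)
319 225 [546.97376598 282.24842373   7.5       ]
333 244 [558.25548175 161.8606846    7.5       ]
192 0 195 0 198 (np.int64(331), np.int64(337), 7) 201 (np.int64(249), np.int64(368), 61) 204 (np.int64(249), np.int64(370), 102) 207 (np.int64(249), np.int64(372), 124) 210 (np.int64(249), np.int64(374), 119) 213 (np.int64(250), np.int64(376), 80) 216 (np.int64(250), np.int64(377), 40) 219 (np.int64(250), np.int64(380), 24) 222 (np.int64(250), np.int64(382), 23) 225 (np.int64(251), np.int64(384), 22) 228 (np.int64(251), np.int64(384), 21) 231 (np.int64(252), np.int64(384), 21) 234 (np.int64(252), np.int64(384), 20) 237 (np.int64(252), np.int64(383), 17) 240 (np.int64(253), np.int64(383), 14) 243 (np.int64(253), np.int64(382), 12) 246 (np.int64(254), np.int64(260), 7) 249 (np.int64(254), np.int64(260), 7) 252 (np.int64(255), np.int64(260), 6) 255 0 258 0
```

View pics/crop.png

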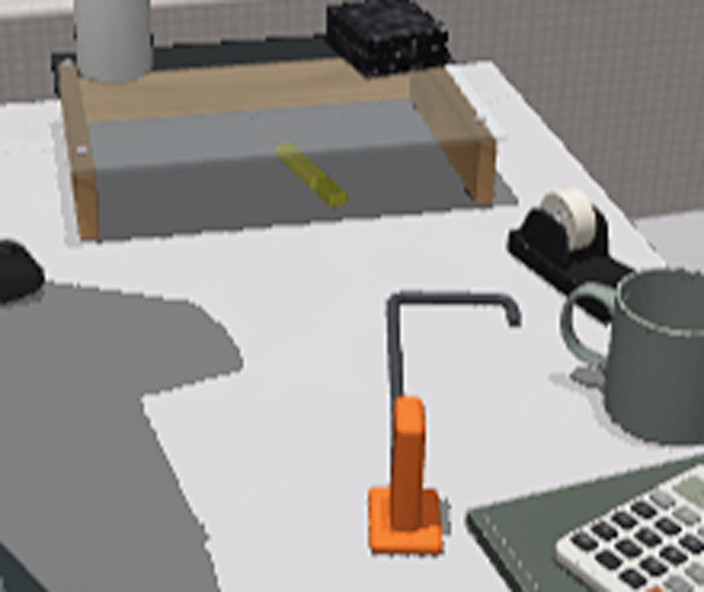

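Crop (3.2×, offset 230,180): riser front feet at (79,240), (98,237), (477,200), (493,203). Pen ends are at about (285,147) and (338,200). Hook bend is at (392,297), crossbar corner at (513,297), tip at (516,325), foot's near bottom corners at (371,552), (441,554).

```bash
python3 - <<'E'
from h import *
from scipy.optimize import least_squares
m=manip.camera_model("side")
f=lambda x,y:(230+x/3.2,180+y/3.2)
P=lambda x,y,z:onz(m,*f(x,y),z)[:2].round(1)
def fit(name,loc,pix,zs):
    W=np.array([P(*q,z) for q,z in zip(pix,zs)]);L=np.array(loc,float)
    g=lambda p:(np.c_[p[0]+L[:,0]*np.cos(p[2])-L[:,1]*np.sin(p[2]),p[1]+L[:,0]*np.sin(p[2])+L[:,1]*np.cos(p[2])]-W)
    r=least_squares(lambda p:g(p).ravel(),[W[:,0].mean(),W[:,1].mean(),0],loss="soft_l1",f_scale=5);print(name,r.x.round(3),"\n",W.tolist(),g(r.x).round(1).tolist());return r.x
R=fit("riser",[(-180,-120),(-158,-120),(158,-120),(180,-120)],[(79,240),(98,237),(477,200),(493,203)],[0]*4)
H=fit("hook",[(0,260),(90,260),(90,228),(-22,-28),(22,-28)],[(392,297),(513,297),(516,325),(371,552),(441,554)],[4.5,4.5,4.5,0,0])
far=P(285,147,9);near=P(338,200,9);print("pen",far,near,np.linalg.norm(far-near))
c,s=np.cos(R[2]),np.sin(R[2])
for p in (far,near): d=p-R[:2];print("riserframe",c*d[0]+s*d[1],-s*d[0]+c*d[1])
print("mug base", P(650,440,0),P(605,420,0),"mug handle left z50",P(562,305,60),"tape front-left",P(510,250,0),P(600,318,0))
# top of handle check
print("handle top",P(409,402,87),"riser top front",P(65,150,70),P(492,135,70))
E
```

```text
riser [ 5.27587e+02  2.76954e+02 -2.60000e-02] 
 [[348.3, 160.4], [363.9, 162.1], [686.7, 156.8], [698.3, 148.8]] [[-3.7, 1.2], [2.7, -1.1], [-4.2, -3.9], [6.1, 3.6]]
hook [ 5.05336e+02 -2.35445e+02 -2.57000e-01] 
 [[570.0, 14.5], [659.7, -5.2], [648.4, -42.8], [478.9, -255.2], [519.4, -266.1]] [[1.3, 1.5], [-1.3, -1.6], [1.8, 5.1], [-1.9, -1.7], [0.1, -2.0]]
pen [545.1 273.3] [566.5 165.9] 109.51127795802586
riserframe 17.600729072689152 -3.2028683448677278
riserframe 41.750068822151384 -110.0182669991116
mug base [ 689.3 -188.5] [ 668.9 -161.2] mug handle left z50 [ 654.  -106.3] tape front-left [685.   70.1] [715.9 -40.6]
handle top [ 506.8 -228.5] riser top front [343.9 185.1] [688.7 138.4]
```

Emit:
{"op": "servo_tool", "data": {"moves": "0 0.0314 0.0327 0 0 0 0.1017;0 0.0314 0.0327 0 0 0 0.1017;0 0.0314 0.0327 0 0 0 0.1017;0 0.0314 0.0327 0 0 0 0.1017;0 0.0314 0.0327 0 0 0 0.1017;0 0.0314 0.0327 0 0 0 0.1017;0 0.0314 0.0327 0 0 0 0.1017;0 0.0314 0.0327 0 0 0 0.1017;0 0.0314 0.0327 0 0 0 0.1017;0 0 0 0 0 0 0;0 0 0 0 0 0 0"}}

```text
t: 1.48
ee_pos: [505.4, -235.6, 241.7]
eef_rot: [-2.487, -1.918, 0.002]
wrist_force: [0.2, 0.2, -0.2]
finger_gap: 85.6
finger_force: 0.0
```

```bash
python3 - <<'E'
from h import *
s=manip.read_state();m=manip.camera_model("wrist");im=manip.read_camera("wrist");cv2.imwrite("pics/w1.png",im)
print(s["t"],s["ee_pos"],s["eef_rot"],s["joint_positions"])
hsv=cv2.cvtColor(im,cv2.COLOR_BGR2HSV);k=cv2.inRange(hsv,(5,150,80),(18,255,255))
cs=max(cv2.findContours(k,0,2)[0],key=cv2.contourArea);r=cv2.minAreaRect(cs);print(r)
for b in cv2.boxPoints(r):print(b,onz(m,*b,5),onz(m,*b,87))
E
```

```text
1.475 [ 505.38535664 -235.57603711  241.73321113] [-2.48685338e+00 -1.91821020e+00  1.56080589e-03] [-5.91038581e-01  1.71126475e-01  1.58451607e+00 -6.69542887e-04
  1.38711557e+00 -3.34158754e-01]
((317.0, 202.5), (73.0, 46.0), 90.0)
[294. 166.] [ 491.6363839  -205.09913949    5.        ] [ 499.64792372 -193.69259905   87.        ]
[340. 166.] [ 532.79990318 -215.88395187    5.        ] [ 531.65243778 -202.07775867   87.        ]
[340. 239.] [ 515.93681454 -285.50592124    5.        ] [ 518.54143642 -256.20863321   87.        ]
[294. 239.] [ 472.14745949 -274.04220203    5.        ] [ 484.49534284 -247.29562554   87.        ]
```

View pics/w1.png

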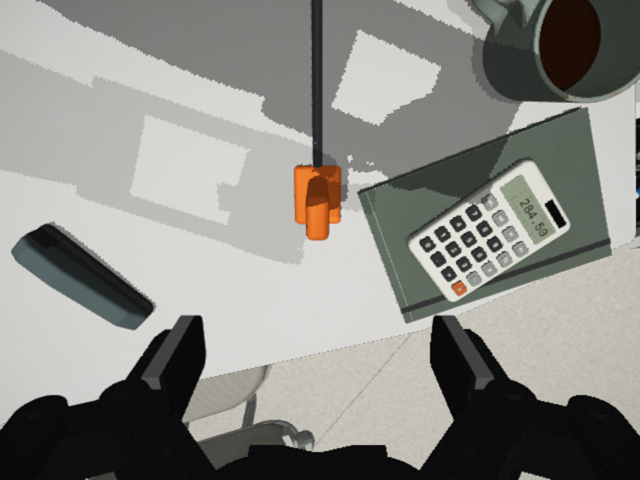

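The wrist view shows the handle at (317,210), square to the jaws; its axis works out at about (506,-234), matching the earlier fit. Descending and gripping.

Emit:
{"op": "servo_tool", "data": {"moves": "0 0 0 -0.038 0 0 0;0 0.001 0.001 -0.038 0 0 0;0 0 0 -0.038 0 0 0;0 0 0 -0.038 0 0 0;0 0 0 -0.038 0 0 0;0 0 0 0 0 0 0;1 0 0 0 0 0 0;1 0 0 0 0 0 0;1 0 0 0 0 0 0;1 0 0 0 0 0 0;1 0 0 0 0 0 0;1 0 0 0 0 0 0"}}

```text
t: 3.02
ee_pos: [507.7, -235.1, 53.6]
eef_rot: [2.486, 1.918, 0.001]
wrist_force: [-0.4, -0.1, 4.9]
finger_gap: 17.3
finger_force: 59.9
```

Emit:
{"op": "servo_tool", "data": {"moves": "1 0 0 0.012 0 0 0;1 0 0 0.013 0 0 0;1 0 0 0 0 0 0.0914;1 0 0 0 0 0 0.0914;1 0 0 0 0 0 0.0914;1 0 0 0 0 0 0.0914;1 0 0 0 0 0 0.0914;1 0 0 0 0 0 0;1 0 0 0 0 0 0"}}

```text
t: 4.15
ee_pos: [506.9, -234.6, 77.5]
eef_rot: [1.99, 2.431, 0.0]
wrist_force: [0.3, 0.4, -2.1]
finger_gap: 17.4
finger_force: 58.8
```

```bash
python3 - <<'E'
from h import *
s=manip.read_state();im=manip.read_camera("side");m=manip.camera_model("side")
print(s["t"],s["ee_pos"],s["eef_rot"],s["finger_gap"])
cv2.imwrite("pics/c2.png",cv2.resize(im[180:365,230:450],None,fx=3.2,fy=3.2,interpolation=cv2.INTER_CUBIC))
u=np.array([-.2,.98]);e=np.array([.98,.2]);O=s["ee_pos"][:2]
for n,l in(("bend",(0,260)),("corner",(90,260)),("tip",(90,228))):
    p=O+l[0]*e+l[1]*u
    for z in(10,29.5):
        q=proj(m,[*p,z]);print(n,z,p,(q[0]-230)*3.2,(q[1]-180)*3.2)
E
```

```text
4.15 [ 506.92646897 -234.57868314   77.5432615 ] [1.98950136e+00 2.43099692e+00 4.20842651e-05] 17.369299186262943
bend 10 [454.92646897  20.22131686] 241.68286595869506 304.23634584520715
bend 29.5 [454.92646897  20.22131686] 241.42655299003437 281.84765442906394
corner 10 [543.12646897  38.22131686] 349.9653810869495 278.90968839784455
corner 29.5 [543.12646897  38.22131686] 350.5775222968623 256.939455359547
tip 10 [549.52646897   6.86131686] 368.91091915497094 299.09375285713395
tip 29.5 [549.52646897   6.86131686] 369.69055698861104 276.80405038183835
```

View pics/c2.png

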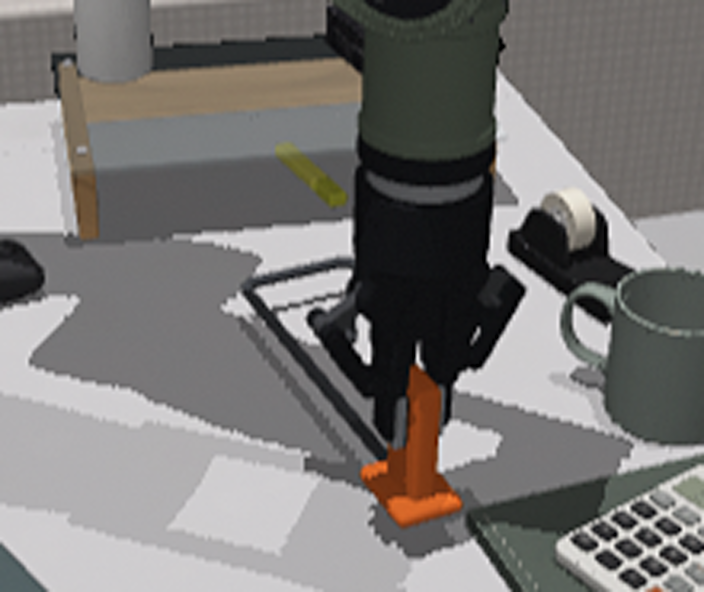

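The side view shows the hook held level within about 5 mm (bend at (248,288), predicted (241,282)) and the pen undisturbed. Moving in.

Emit:
{"op": "servo_tool", "data": {"moves": "1 0.006 0.045 0 0 0 0;1 0.006 0.045 0 0 0 0;1 0.006 0.045 0 0 0 0;1 0.006 0.045 0 0 0 0;1 0.006 0.045 0 0 0 0;1 0.006 0.045 0 0 0 0;1 0 0 0 0 0 0;1 0 0 0 0 0 0"}}

```text
t: 5.2
ee_pos: [542.8, 35.3, 77.3]
eef_rot: [1.988, 2.433, -0.001]
wrist_force: [0.4, -0.5, -2.7]
finger_gap: 17.3
finger_force: 59.0
```

```bash
python3 - <<'E'
from h import *
s=manip.read_state();print(s["t"],s["ee_pos"],s["wrist_force"])
a=manip.read_camera("side")[170:270,235:400];b=manip.read_camera("scene")[170:270,200:365]
cv2.imwrite("pics/c3.png",np.hstack([cv2.resize(x,(400,242),interpolation=cv2.INTER_CUBIC) for x in(a,b)]))
for n,o in(("side",(235,170)),("scene",(200,170))):
    m=manip.camera_model(n)
    for p in([545,273,9],[566,166,9],[541,298,25],[500,285,25]):
        q=proj(m,p);print(n,p,(q[0]-o[0])*2.42,(q[1]-o[1])*2.42)
E
```

```text
5.2 [542.78332182  35.32394955  77.29068218] [ 0.39388139 -0.52289745 -2.70209914]
side [545, 273, 9] 203.37688190660776 135.48738717825918
side [566, 166, 9] 243.0368499953007 175.45094809227123
side [541, 298, 25] 195.55819503140393 114.72645129830957
side [500, 285, 25] 163.95025740440855 122.49145618102209
scene [545, 273, 9] 191.43116420062034 119.35436183415042
scene [566, 166, 9] 253.90252637169223 142.95732067705853
scene [541, 298, 25] 177.64834884609624 102.91011430915691
scene [500, 285, 25] 157.368757441164 114.18199967849145
```

View pics/c3.png

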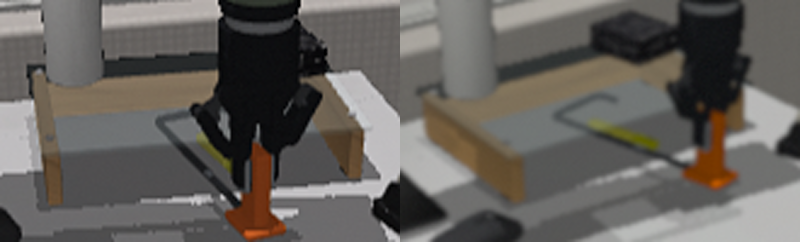

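The crook is now beyond the pen's far end, with the pen at tool x ≈ 49 mm, between shank and return. Lowering and drawing out along the pen's axis.

Emit:
{"op": "servo_tool", "data": {"moves": "1 0 0 -0.007 0 0 0;1 0 0 -0.007 0 0 0;1 0 0 -0.006 0 0 0;1 0 0 0 0 0 0;1 0.002 -0.0098 0 0 0 0;1 0.002 -0.0098 0 0 0 0;1 0.002 -0.0098 0 0 0 0;1 0.002 -0.0098 0 0 0 0;1 0.002 -0.0098 0 0 0 0;1 0.002 -0.0098 0 0 0 0;1 0.002 -0.0098 0 0 0 0;1 0 0 0 0 0 0"}}

```text
t: 6.8
ee_pos: [557.2, -34.1, 57.4]
eef_rot: [1.989, 2.431, 0.0]
wrist_force: [-0.9, 0.8, -2.5]
finger_gap: 17.4
finger_force: 59.0
```

```bash
cat > look.py <<'E'
from h import *
import sys
s=manip.read_state();print(s["t"],s["ee_pos"],s["wrist_force"])
O=s["ee_pos"][:2]
for n,o in(("side",(235,170)),("scene",(200,170))):
    m=manip.camera_model(n);im=manip.read_camera(n)
    cv2.imwrite(f"pics/{n}_{s['t']:.1f}.png",cv2.resize(im[170:345,235:460] if n=="side" else im[170:345,200:425],None,fx=3,fy=3,interpolation=cv2.INTER_CUBIC))
    k=cv2.inRange(cv2.cvtColor(im,cv2.COLOR_BGR2HSV),(24,90,60),(36,255,255));k[:180]=0;k[330:]=0;k[:,:230]=0;k[:,420:]=0
    cs=cv2.findContours(k,0,1)[0]
    if not cs: continue
    c=max(cs,key=cv2.contourArea);(x,y),_,_=cv2.minAreaRect(c);p=c[:,0].astype(float)
    d=np.linalg.svd(p-p.mean(0))[2][0];t=(p-[x,y])@d
    for e in(t.min(),t.max()):
        w=onz(m,x+e*d[0],y+e*d[1],9);v=w[:2]-O
        print(n,len(p),w.round(),"toolxy",(.98*v[0]+.2*v[1]).round(),(-.2*v[0]+.98*v[1]).round(),"riser y",(.026*(w[0]-527.6)+w[1]-277).round())
E
python3 look.py
```

```text
6.8 [557.18023938 -34.10620561  57.36366246] [-0.87495773  0.82884164 -2.49243342]
side 19 [555. 232.   9.] toolxy 51.0 261.0 riser y -45.0
side 19 [545. 185.   9.] toolxy 32.0 217.0 riser y -92.0
scene 61 [548. 219.   9.] toolxy 42.0 249.0 riser y -58.0
scene 61 [576. 109.   9.] toolxy 47.0 136.0 riser y -167.0
```

The scene camera shows the pen following the crook and staying straight. Continuing.

Emit:
{"op": "servo_tool", "data": {"moves": "1 0.002 -0.0098 0 0 0 0;1 0.002 -0.0098 0 0 0 0;1 0.002 -0.0098 0 0 0 0;1 0.002 -0.0098 0 0 0 0;1 0.002 -0.0098 0 0 0 0;1 0.002 -0.0098 0 0 0 0;1 0.002 -0.0098 0 0 0 0;1 0.002 -0.0098 0 0 0 0;1 0.002 -0.0098 0 0 0 0;1 0.002 -0.0098 0 0 0 0;1 0 0 0 0 0 0"}}

```text
t: 8.28
ee_pos: [577.2, -132.2, 57.4]
eef_rot: [1.989, 2.431, 0.0]
wrist_force: [-0.0, 1.6, -1.7]
finger_gap: 17.2
finger_force: 58.9
```

```bash
python3 look.py
```

```text
8.275 [ 577.18715341 -132.1515047    57.39120376] [-0.04777134  1.61732764 -1.72731686]
side 30 [578. 133.   9.] toolxy 54.0 259.0 riser y -143.0
side 30 [578.  66.   9.] toolxy 41.0 194.0 riser y -210.0
scene 65 [571. 124.   9.] toolxy 46.0 252.0 riser y -152.0
scene 65 [592.   8.   9.] toolxy 43.0 134.0 riser y -267.0
```

Emit:
{"op": "servo_tool", "data": {"moves": "1 0 0 -0.002 0 0 0;1 0 0 -0.0015 0 0 0;1 0 0 0 0 0 0;1 0 0 0 0 0 0"}}

```text
t: 8.88
ee_pos: [576.8, -131.1, 53.7]
eef_rot: [-1.988, -2.433, 0.0]
wrist_force: [-0.0, 0.4, -1.9]
finger_gap: 17.4
finger_force: 59.1
```

Emit:
{"op": "servo_tool", "data": {"moves": "0.65 0 0 0 0 0 0;0.55 0 0 0 0 0 0;0.55 0 0 0 0 0 0;0.55 0 0 0 0 0 0;0.55 0 0 0 0 0 0"}}

```text
t: 9.5
ee_pos: [576.9, -131.2, 53.8]
eef_rot: [1.988, 2.432, 0.0]
wrist_force: [0.1, -0.3, 0.6]
finger_gap: 38.2
finger_force: 0.0
```

```bash
python3 look.py; ls pics
```

```text
9.5 [ 576.8937194  -131.21174102   53.83762915] [ 0.09361149 -0.26635077  0.58219444]
side 24 [577. 132.   9.] toolxy 52.0 258.0 riser y -144.0
side 24 [578.  88.   9.] toolxy 44.0 215.0 riser y -188.0
scene 64 [571. 122.   9.] toolxy 45.0 250.0 riser y -153.0
scene 64 [592.   8.   9.] toolxy 43.0 134.0 riser y -267.0
c2.png
c3.png
crop.png
scene0.png
scene_6.8.png
scene_8.3.png
scene_9.5.png
side0.png
side_6.8.png
side_8.3.png
side_9.5.png
w1.png
```

Released; rising clear, then a final look.

Emit:
{"op": "servo_tool", "data": {"moves": "0.55 0 0 0.02 0 0 0;0.55 0 0 0.04 0 0 0;0.55 0 0 0.04 0 0 0;0.55 0 0 0.04 0 0 0;0.55 0 0 0.04 0 0 0;0.55 0 0 0 0 0 0;0.55 0 0 0 0 0 0;0.55 0 0 0 0 0 0"}}

```text
t: 10.6
ee_pos: [575.8, -130.8, 232.1]
eef_rot: [-1.986, -2.43, 0.002]
wrist_force: [-0.4, -0.8, -0.3]
finger_gap: 38.5
finger_force: 0.0
```

```bash
python3 look.py; mv pics/side_1*.png pics/final_side.png
```

```text
10.6 [ 575.75812344 -130.75512872  232.05094111] [-0.36188204 -0.76948525 -0.27380451]
side 58 [573. 130.   9.] toolxy 49.0 256.0 riser y -146.0
side 58 [599.   8.   9.] toolxy 50.0 131.0 riser y -267.0
scene 65 [571. 124.   9.] toolxy 47.0 250.0 riser y -152.0
scene 65 [592.   8.   9.] toolxy 44.0 133.0 riser y -267.0
```

View pics/final_side.png

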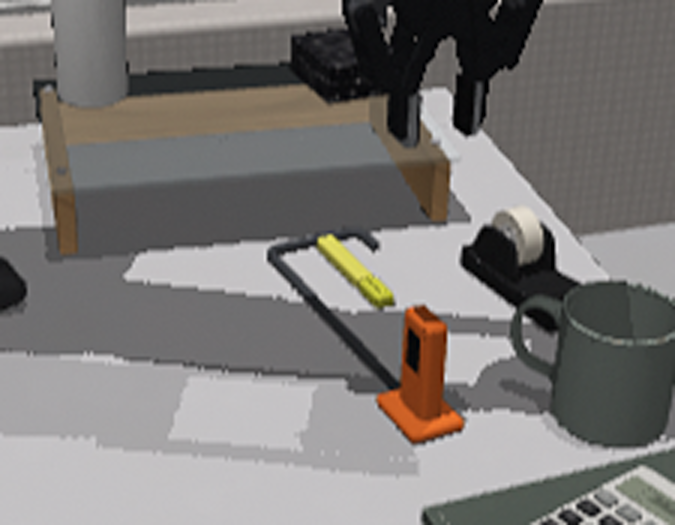

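The final view shows the pen (320–390, 240–300) out on the open desk, the hook standing on its foot with its crossbar in front of the riser edge, and the mug and tape dispenser where they were.

```bash
python3 -c "
from workcell import manip;print(manip.sign_off())"
```

```text
the job is handed in; nothing more can be done
None
```

I handed the job in at about 11 s of the 38 s allowed; the sign-off returned no verdict. By my last camera measurements the highlighter is wholly out on the open desk, about 25 mm past the riser's edge. The hook stands on its foot, with its crossbar also past the edge. The gripper never came near the highlighter, and it is raised clear of everything. The mug and tape dispenser look unmoved; the stapler was not in my final picture, but the arm never worked near it.

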